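Hang the nesting bamboo trays on one hook

TASK

Take the three bamboo paddle trays out of the rack and hang them by their handle slots on the steel hook, the large one first and right back at the stop, then the medium one nested in it, then the small one nested in that, each lying back against the tray behind it with its lipped side facing out from the stand. Let go of each before fetching the next, and leave the plain board and everything else on the island as they are.

Things in the scene. Friction and masses are not known exactly. Their poses are not given: they have to be found in the camera images.
- tray_large: Large bamboo paddle tray, standing in the rack, handle up: 150 mm wide, body 130 mm tall, handle 42 mm wide, 190 mm tall in all, about 0.25 kg. Plate and handle 8 mm thick (x +1 to +9 mm); a lip 6 mm thick juts 10 mm to the front (x -9 to +1 mm) along both sides and foot, not the top, so the next smaller tray fits in with 8 mm to spare at sides and foot. Origin: mid underside of the foot; x to the plain back, y across, z up.
- tray_large_bar (a point): Underside, mid width and mid thickness, of the top bar of the large tray's hanging slot: 175 mm above the foot, x = +5 mm; axes as the tray's. The bar is 15 mm deep up to the handle's top edge; the slot below it is 24 mm wide and 40 mm tall. The handle is 60 mm tall; grip it from above across its width, on its side edges.
- tray_medium: Medium bamboo paddle tray, standing in the rack, handle up: 122 mm wide, body 116 mm tall, handle 50 mm wide, 176 mm tall in all, about 0.20 kg. Plate and handle 8 mm thick (x +1 to +9 mm); a lip 6 mm thick juts 10 mm to the front (x -9 to +1 mm) along both sides and foot, not the top, so the next smaller tray fits in with 8 mm to spare at sides and foot. Origin: mid underside of the foot; x to the plain back, y across, z up.
- tray_medium_bar (a point): Underside, mid width and mid thickness, of the top bar of the medium tray's hanging slot: 161 mm above the foot, x = +5 mm; axes as the tray's. The bar is 15 mm deep up to the handle's top edge; the slot below it is 24 mm wide and 40 mm tall. The handle is 60 mm tall; grip it from above across its width, on its side edges.
- tray_small: Small bamboo paddle tray, standing in the rack, handle up: 94 mm wide, body 102 mm tall, handle 58 mm wide, 162 mm tall in all, about 0.15 kg. Plate and handle 8 mm thick (x +1 to +9 mm); a lip 6 mm thick juts 10 mm to the front (x -9 to +1 mm) along both sides and foot, not the top, so the next smaller tray fits in with 8 mm to spare at sides and foot. Origin: mid underside of the foot; x to the plain back, y across, z up.
- tray_small_bar (a point): Underside, mid width and mid thickness, of the top bar of the small tray's hanging slot: 147 mm above the foot, x = +5 mm; axes as the tray's. The bar is 15 mm deep up to the handle's top edge; the slot below it is 24 mm wide and 40 mm tall. The handle is 60 mm tall; grip it from above across its width, on its side edges.
- rack: Bamboo rack, fixed, left or right of the robot, 208 x 150 mm: floor 10 mm thick, five cross walls 24 mm thick up to z = 46 mm and between them four slots 22 mm wide at x = -69, -23, 23 and 69 mm, holding the trays and a plain board in any order. Origin: centre of the underside; x across the slots, y along them; yaw within 0.35 rad.
- hook: Steel hook stand, fixed, on the other side: base 150 x 130 x 14 mm (x -40 to +110 mm), post at x = +66 mm, 228 mm tall, level rod 10 mm thick, axis 215 mm up, from the post along -x (towards the robot, yaw within 0.35 rad) to x = -60 mm, its end turned up. Stop plate 34 mm wide, z 185 to 235 mm, front face at x = +50 mm. Origin: on the worktop.
- hook_root (a point): Where the top line of the rod meets the front face of the stop plate, 220 mm above the worktop; axes as the stand's (x along the rod to the post, y across, z up).
- hook_tip (a point): Top of the upturned end of the rod: 116 mm to -x of hook_root, 12 mm above the rod's top line.
- board: Plain chopping board without handle, 120 x 110 x 16 mm, standing in one of the rack's slots; leave alone. Origin: centre of its underside.
- bowl: White porcelain bowl, 92 mm across, 48 mm high, between rack and hook; leave alone. Origin: centre of its underside.
- oil_bottle: Green oil bottle, 60 mm thick, 200 mm tall, at the far left; leave alone. Origin: centre of its underside.
- mug: Blue mug, 80 mm across, 90 mm high, far left; leave alone. Origin: centre of its underside.
- flour_jar: Flour jar, 96 mm thick, 150 mm tall, far right; leave alone. Origin: centre of its underside.
- budare: Round aluminium budare, 212 mm across, 10 mm thick, two wire loops, at the far side in the middle; leave alone. Origin: centre of its underside.
- spatula: Bamboo spatula, 260 mm long, lying on the worktop to the right of the robot; leave alone. Origin: near the middle of its underside.
Not all that is in view belongs to the job. Leave any green look-alike of the tray_medium alone.

How it is judged:
On the way, in this order (a step that is already met when the one before it is completed fails the run):
1. The large tray hangs by its slot on the rod, against or close to the stop, and the fingers are off it (z of tray_large_bar in the frame of hook_root between -0.005 and 0.006 m and y of tray_large_bar in the frame of hook_root between -0.012 and 0.012 m and angle between the y axis of tray_large and the y axis of hook_root, either way round below 0.15 rad and angle between tray_large's own z axis and vertical below 0.12 rad and contact force between tray_large and the fingers below 0.2 N and x of tray_large_bar in the frame of hook_root between -0.019 and 0.001 m), for 0.2 s.
2. The medium tray hangs on the rod, nested within the lip of the large one, and the fingers are off it (z of tray_medium_bar in the frame of hook_root between -0.005 and 0.006 m and y of tray_medium_bar in the frame of hook_root between -0.012 and 0.012 m and angle between the y axis of tray_medium and the y axis of hook_root, either way round below 0.15 rad and angle between tray_medium's own z axis and vertical below 0.12 rad and contact force between tray_medium and the fingers below 0.2 N and x of tray_medium_bar in the frame of tray_large_bar between -0.015 and -0.005 m), for 0.2 s.
3. The small tray hangs on the rod, nested within the lip of the medium one, and the fingers are off it (z of tray_small_bar in the frame of hook_root between -0.005 and 0.006 m and y of tray_small_bar in the frame of hook_root between -0.012 and 0.012 m and angle between the y axis of tray_small and the y axis of hook_root, either way round below 0.15 rad and angle between tray_small's own z axis and vertical below 0.12 rad and contact force between tray_small and the fingers below 0.2 N and x of tray_small_bar in the frame of tray_medium_bar between -0.015 and -0.005 m), for 0.2 s.
At the end, for the whole second after the job is handed in: The trays hang still and released, slot bars on the rod (-5 to +6 mm) within 12 mm of its middle, tilt under 0.12 rad, square within 0.15 rad; large bar 0 to 19 mm from the stop, each next bar 5 to 15 mm in front of the one behind (8 mm: fully nested) (all of step 1 and all of step 2 and all of step 3 and linear speed of each of tray_large, tray_medium, tray_small below 0.03 m/s); the robot touches nothing.
It fails at once if a bystander (board, bowl, bottle, mug, jar, budare, spatula) is shifted by more than 30 mm or tipped over (distance of any of board, bowl, oil_bottle, mug, flour_jar, budare, spatula from where it was at the start of the episode above 0.03 m or angle between any of board, bowl, oil_bottle, mug, flour_jar, budare's own z axis and vertical above 0.35 rad).
It fails at once if a tray is dropped on the worktop (its foot down at the worktop, or tipped by more than 0.8 rad) (angle between any of tray_large, tray_medium, tray_small's own z axis and vertical above 0.8 rad or height (world z) of any of tray_large, tray_medium, tray_small below 0.004 m).
It also fails if it takes over 70 s, if anything falls off the work surface, if the arm or the gripper's body presses on something with over 40 N, if the wrist force passes 120 N, or if a joint passes its speed limit or range.

ROBOT

A 6-joint arm with a two-finger parallel gripper is mounted at the origin on the work surface. World frame = base frame: x ahead of the robot, y to its left, z up, the work surface at z = 0. Lengths are in m, angles in rad, forces in N, time in s.
With the tool pointing down it reaches from about 0.225 to 0.725 m from the base axis. Payload 3.1 kg.
Tool frame: the origin (TCP) lies at the centre of the arm's flange, where the gripper is bolted on; the fingertips stand 173 mm ahead of it and the grasp point (between the pads) lies 155 mm ahead of it; z points along the fingers, y is the line along which they close (so a half turn about z gives the same grasp; the last joint's range is limited). The gripper opens to 85 mm and grips with 20 to 120 N. Pads are 22 mm wide; open, the fingers measure 114 mm over their backs; the gripper's body (76 mm by 85 mm) begins 54 mm behind the grasp point. The pads swing forward as they close: fully open they stand 13 mm farther back than shut.
Start: joints at [1.034, 0.048, 0.099, 1.622, 0, 1.443], TCP at [0.209, 0.482, 0.405] pointing down, gripper open.
Joint ranges: [-2.91, 2.91], [-0.99, 1.94], [-1.21, 1.42], [-2.12, 2.29], [-1.49, 1.47], [-3.14, 3.14]. Speed limits (rad/s): [2.79, 2.79, 3.14, 3.14, 3.14, 3.14].

INTERFACE

Orientations are given as a rotation vector (axis times angle).
In Python, from plant import bot, viewer gives the robot as it stands.
- The arm moves only by the shell command python3 -m handwheel 'ROWS' [OPENING] [FORCE]. ROWS is JSON, a list of rows, each a list of 2 entries, a list of its own where there are three numbers: the shift along the tool's x, y, z in m, then the turn, a rotation vector about the tool's x, y, z in degrees. A call has 1 to 12 rows; each row shifts and turns the commanded pose from where the row before left it, along the tool's axes as they then stand; what a row does not reach is not made up. A row lasts 1/12 s, in which the tool goes at most 41.7 mm and 7.16 degrees, less where a joint would pass 70% of its speed; a pose out of reach is approached as far as the arm can. A call is refused whole if a number of a shift passes 0.0417 or a number of a turn 7.16, either way. A call with a gripper value outside its range is refused whole. OPENING is the opening, from -1 (shut) to 1 (fully open), so that 0 is half open, set as the call begins (- or left out, the last holds). The fingers move at their own pace and stop on an object; FORCE is the grip in N (left out, the last holds). Time passes only in rows, so rows that do not move let the fingers close. It gives the time, the measured TCP pose, the force, the opening and the grip force at its end, in the units of the state.
- bot.get_state(): the state, without advancing time (a new reading comes with each control period).
- viewer.camera(name): name is "scene" or "side" or "wrist"; returns a dict with "color" (420x560x3 uint8, red, green, blue), "fovy" (degrees; the focal length in pixels is half the picture's height over the tangent of half this angle, whatever the lens; pixels are square), "cx", "cy" (the principal point, pixels), "camera_from_world" (4x4, takes a point from world to camera coordinates); the wrist camera has in their place "tool_from_camera" (4x4, takes a point from camera to tool coordinates, whose origin is the TCP and whose axes are the flange's). Camera axes: x right, y down, z forward; pixel columns grow to the right and rows downward; lengths in m; the calibration is good to about 2 mm. The wrist camera is an equidistant fisheye: a pixel r from the principal point sees the ray r / f radians off the axis. A picture is of the moment at which its call begins: read the wrist's pose just before it. There is no depth.
- bot.hand_in(): hands the job in; it is judged then, once.
The state is a dict: "time_s": time; "qpos": joint angles; "joint_velocities": joint speeds; "joint_torque": joint torques, N m; "ee_pos": TCP position; "ee_rot": TCP orientation; "contact_force": force on the tool from outside, world axes, zero at the start; "ft_torque": the same for the moment, N m; "gripper_width": opening from 0.0 (shut) to 1.0 (fully open); "gripper_force": force on a finger pad.
Only numpy, scipy, OpenCV 4.12 (cv2) and the standard library are available. Lean on these libraries where they do the work, as an engineer would, in place of code of your own. Each camera call takes 0.05 s, during which the arm holds its last target. There are 200 camera calls.

## Working session

There is one attempt and no reset: what is moved stays moved. The work goes in short steps, Python scripts to look and compute and a shell command to move; the robot and the scene stay as the last step left them, time stands still between calls to the robot, and variables do not carry over. Pictures are saved under pics/ and viewed, at most 10 in all, crops included, and the job is handed in when it is done.

```bash
mkdir -p pics; ls
python3 - <<'E'
from plant import bot, viewer
import cv2,numpy as np
print(bot.get_state())
for n in ("scene","side"):
    c=viewer.camera(n); cv2.imwrite(f"pics/{n}0.png",c["color"][:,:,::-1])
    print(n,c["fovy"],c["cx"],c["cy"],c["camera_from_world"].round(4).tolist() if hasattr(c["camera_from_world"],'round') else c["camera_from_world"])
E
```

```text
pics
{'time_s': 0.0, 'qpos': array([1.03420466e+00, 4.87033064e-02, 9.75747086e-02, 1.62197841e+00,
       4.43903864e-05, 1.44295335e+00]), 'joint_velocities': array([-1.41000810e-03, -1.12571080e-03, -1.56041702e-04, -7.04586834e-05,
        1.75177930e-04,  1.19156085e-03]), 'joint_torque': array([ 1.38736350e-04, -3.38779736e+01,  3.20016861e+01,  2.01343722e-02,
       -1.67123113e-05, -1.22112462e-05]), 'ee_pos': array([0.20858484, 0.48155545, 0.40352976]), 'ee_rot': array([-0.63743882, -3.07542948,  0.00340754]), 'contact_force': array([ 0.52505784, -0.21146158,  0.02368401]), 'ft_torque': array([0.03733183, 0.00398456, 0.03038642]), 'gripper_force': 0.0, 'gripper_width': 0.9973846191136362}
scene 54.068329371301296 281.5972368405092 198.96385875080426 [[0.3287, 0.9442, 0.0205, -0.1889], [0.6237, -0.2008, -0.7554, -0.2469], [-0.7091, 0.2611, -0.6549, 1.7148], [0.0, 0.0, 0.0, 1.0]]
side 47.13496738174767 281.24566228498924 205.36999506644253 [[0.9493, -0.3142, -0.014, -0.5394], [-0.1628, -0.453, -0.8765, 0.2415], [0.2691, 0.8343, -0.4812, 1.7139], [0.0, 0.0, 0.0, 1.0]]
```

View pics/scene0.png

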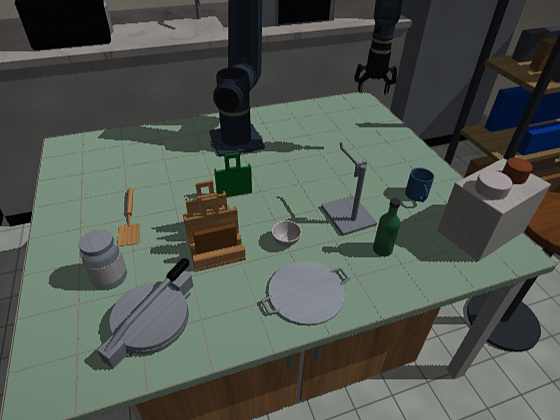

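View pics/side0.png

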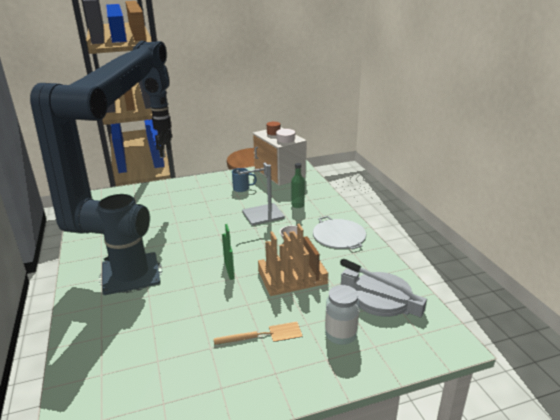

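The scene view shows the rack at about (215,228), its trays' handles at (205,185) to (225,215), and the hook stand at (350,190). The green look-alike stands outside the rack at (234,175), so I'll leave it alone. I'll enlarge both views in one composite.

```bash
cat > h.py <<'E'
import numpy as np,cv2
from scipy.spatial.transform import Rotation as R
from scipy.optimize import least_squares
def cam(c):
    h,w=c["color"].shape[:2]; f=h/2/np.tan(np.radians(c["fovy"])/2); return f,c["cx"],c["cy"],np.array(c["camera_from_world"])
def proj(c,P):
    f,cx,cy,T=cam(c); q=np.atleast_2d(P)@T[:3,:3].T+T[:3,3]; return np.c_[f*q[:,0]/q[:,2]+cx,f*q[:,1]/q[:,2]+cy]
def onz(c,uv,z):
    f,cx,cy,T=cam(c); d=T[:3,:3].T@np.array([(uv[0]-cx)/f,(uv[1]-cy)/f,1]); o=-T[:3,:3].T@T[:3,3]; return o+d*(z-o[2])/d[2]
def crop(im,x,y,w,h,s): return cv2.resize(im[y:y+h,x:x+w],None,fx=s,fy=s,interpolation=cv2.INTER_CUBIC)
E
python3 - <<'E'
import cv2,numpy as np
from h import *
a=cv2.imread("pics/scene0.png");b=cv2.imread("pics/side0.png")
o=np.vstack([np.hstack([crop(a,170,140,100,150*2//3*75//75,4)[:,:400],crop(b,240,215,100,100,4)[:,:400]])])
p=np.hstack([crop(a,310,135,100,100,4)[:200*2,:400],crop(b,230,155,100,100,4)])
cv2.imwrite("pics/c1.png",np.vstack([crop(a,170,150,133,100,3).astype('uint8')[:300,:399],])if 0 else np.vstack([np.hstack([crop(a,180,150,80,60+20,5)[:,:400],crop(b,250,215,80,80,5)]),np.hstack([crop(a,310,140,100,50,4),crop(b,225,160,100,50,4)])]))
E
```

```text
(no output)
```

View pics/c1.png

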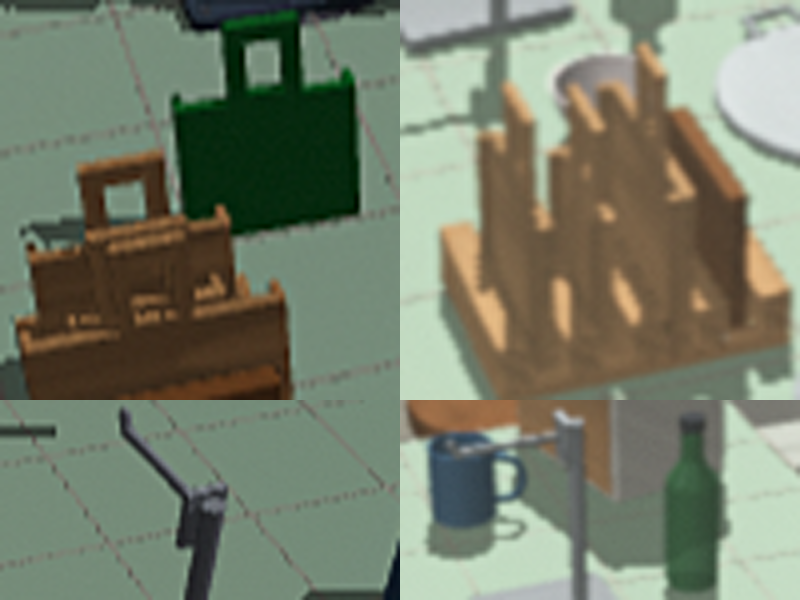

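Scene crop: the three trays' handles show at crop (120,180) and (145,230), with the large front body edge from (20,325) to (285,290). The board is in the slot farthest from the robot. Lips face the robot: in the side view they are on the robot side. I'll triangulate the hook and rough out the rack position.

Run:
```python
from plant import bot, viewer
from h import *
s=viewer.camera("scene"); d=viewer.camera("side")
np.save("cams.npy",{"scene":s,"side":d},allow_pickle=True)
def tri(us,ud):
    r=least_squares(lambda P:np.r_[proj(s,P)[0]-us,proj(d,P)[0]-ud],[.4,0,.1]); return r.x.round(4),np.abs(r.fun).max().round(2)
print("tip",tri((341.2,143),(238,171.8)))
print("posttop",tri((363,162.5),(267,165)))
print("rack near L (robot side,+y?) floor corners side view", onz(d,(250+42/5,215+235/5),.046), onz(d,(250+340/5+50/5,215+285/5),.046))
print("rack", onz(s,(193,264),.046),onz(s,(244,255),.046))
st=bot.get_state(); w=viewer.camera("wrist"); cv2.imwrite("pics/w0.png",w["color"][:,:,::-1])
print(w["fovy"],w["cx"],w["cy"],np.array(w["tool_from_camera"]).round(4).tolist())
print(R.from_rotvec(st["ee_rot"]).as_matrix().round(3))
```

```text
tip (array([0.4644, 0.2317, 0.2259]), np.float64(0.76))
posttop (array([0.5883, 0.2424, 0.2332]), np.float64(0.97))
rack near L (robot side,+y?) floor corners side view [ 0.43518226 -0.1496465   0.046     ] [ 0.64148694 -0.28377844  0.046     ]
rack [ 0.64958007 -0.28899763  0.046     ] [ 0.66185424 -0.14531578  0.046     ]
65.70646984690485 276.9654914406544 207.09746075465475 [[0.0001, -0.9622, -0.2725, 0.0695], [1.0, 0.0002, -0.0004, -0.0013], [0.0004, -0.2725, 0.9622, 0.0304], [0.0, 0.0, 0.0, 1.0]]
[[-0.918  0.398 -0.001]
 [ 0.398  0.918 -0.001]
 [ 0.    -0.002 -1.   ]]
```

View pics/w0.png

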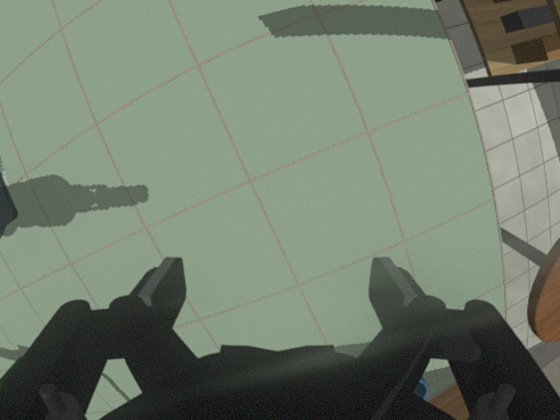

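Wrist view: only worktop and shadows, with the fingers at (170,290) and (390,290). The hook is out of view. I'll move above the rack for a close look, lifting first while turning the tool to the rack's yaw.

```bash
python3 -m handwheel '[[[0,0,-0.02],[0,0,-3.3]],[[0,0,-0.02],[0,0,-3.3]],[[0,0,-0.02],[0,0,-3.3]],[[0,0,-0.02],[0,0,-3.3]],[[0,0,-0.02],[0,0,-3.3]],[[0,0,0],[0,0,0]],[[-0.018,-0.027,0],[0,0,0]],[[-0.018,-0.027,0],[0,0,0]],[[-0.018,-0.027,0],[0,0,0]],[[-0.018,-0.027,0],[0,0,0]],[[-0.018,-0.027,0],[0,0,0]],[[-0.018,-0.027,0],[0,0,0]]]' 1 40
python3 -m handwheel '[[[-0.018,-0.027,0],[0,0,0]],[[-0.018,-0.027,0],[0,0,0]],[[-0.018,-0.027,0],[0,0,0]],[[-0.018,-0.027,0],[0,0,0]],[[-0.018,-0.027,0],[0,0,0]],[[-0.018,-0.027,0],[0,0,0]],[[-0.018,-0.027,0],[0,0,0]],[[-0.018,-0.027,0],[0,0,0]],[[-0.018,-0.027,0],[0,0,0]],[[-0.018,-0.027,0],[0,0,0]],[[-0.018,-0.027,0],[0,0,0]],[[-0.018,-0.027,0],[0,0,0]]]'
python3 -m handwheel '[[[-0.018,-0.027,0],[0,0,0]],[[-0.018,-0.027,0],[0,0,0]],[[-0.018,-0.027,0],[0,0,0]],[[-0.018,-0.027,0],[0,0,0]],[[-0.018,-0.027,0],[0,0,0]],[[-0.018,-0.027,0],[0,0,0]],[[0,0,0],[0,0,0]],[[0,0,0],[0,0,0]]]'
cat >> h.py <<'E'
def wproj(w,st,P):
    T=np.array(w["tool_from_camera"]); Rt=R.from_rotvec(st["ee_rot"]).as_matrix()
    q=((np.atleast_2d(P)-st["ee_pos"])@Rt-T[:3,3])@T[:3,:3]
    f=210/np.tan(np.radians(w["fovy"])/2); th=np.arctan2(np.hypot(q[:,0],q[:,1]),q[:,2]); ph=np.arctan2(q[:,1],q[:,0])
    return np.c_[w["cx"]+f*th*np.cos(ph),w["cy"]+f*th*np.sin(ph)]
def wonz(w,st,uv,z):
    T=np.array(w["tool_from_camera"]); Rt=R.from_rotvec(st["ee_rot"]).as_matrix()
    f=210/np.tan(np.radians(w["fovy"])/2); a=np.array([uv[0]-w["cx"],uv[1]-w["cy"]]); r=np.hypot(*a)
    d=Rt@T[:3,:3]@np.r_[a/r*np.sin(r/f),np.cos(r/f)]; o=st["ee_pos"]+Rt@T[:3,3]
    return o+d*(z-o[2])/d[2]
def shot(n):
    from plant import bot,viewer
    st=bot.get_state(); w=viewer.camera("wrist"); np.save(f"{n}.npy",{"st":st,"w":w},allow_pickle=True)
    cv2.imwrite(f"pics/{n}.png",cv2.resize(w["color"][:,:,::-1],None,fx=800/560,fy=800/560,interpolation=cv2.INTER_CUBIC)); return st,w
def load(n):
    d=np.load(f"{n}.npy",allow_pickle=True).item(); return d["st"],d["w"]
E
python3 -c "
from h import *
st,w=shot('w1');print(st['ee_pos'],st['qpos'],R.from_rotvec(st['ee_rot']).as_matrix().round(3))"
```

```text
time_s: 1.25
ee_pos: [0.2967, 0.3065, 0.5037]
ee_rot: [-0.19, -3.135, 0.001]
contact_force: [0.6, -0.0, 0.4]
gripper_width: 1.003
gripper_force: 0.0
time_s: 2.25
ee_pos: [0.4722, -0.0414, 0.5038]
ee_rot: [-0.192, -3.135, -0.0]
contact_force: [0.3, 1.2, 0.4]
gripper_width: 1.0
gripper_force: 0.0
time_s: 2.92
ee_pos: [0.5603, -0.2155, 0.5014]
ee_rot: [-0.195, -3.131, -0.003]
contact_force: [-0.1, 0.6, 0.4]
gripper_width: 0.998
gripper_force: 0.0
[ 0.56026364 -0.21554921  0.50137313] [-4.78980165e-01  3.16338353e-01  6.02330416e-01  1.86185121e+00
  1.31592125e-04 -3.54869551e-01] [[-0.992  0.124 -0.004]
 [ 0.124  0.992  0.002]
 [ 0.005  0.002 -1.   ]]
```

View pics/w1.png

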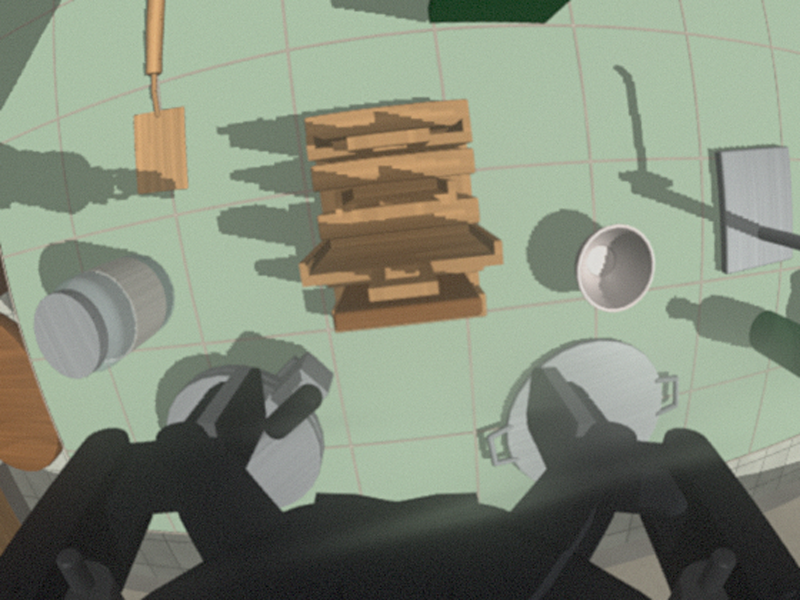

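Wrist view from above: the rack spans (305,100) to (490,330), with the board farthest at (410,305) and the large tray next to it at (400,260). The other two trays sit in the slots nearer the robot. The hook base is at (755,205) and the bowl at (617,267). I'll enlarge the rack crop to identify the trays.

Run:
```python
from h import *
st,w=load("w1")
cv2.imwrite("pics/c2.png",crop(w["color"][:,:,::-1],204,64,156,120,5))
```

```text
(no output)
```

View pics/c2.png

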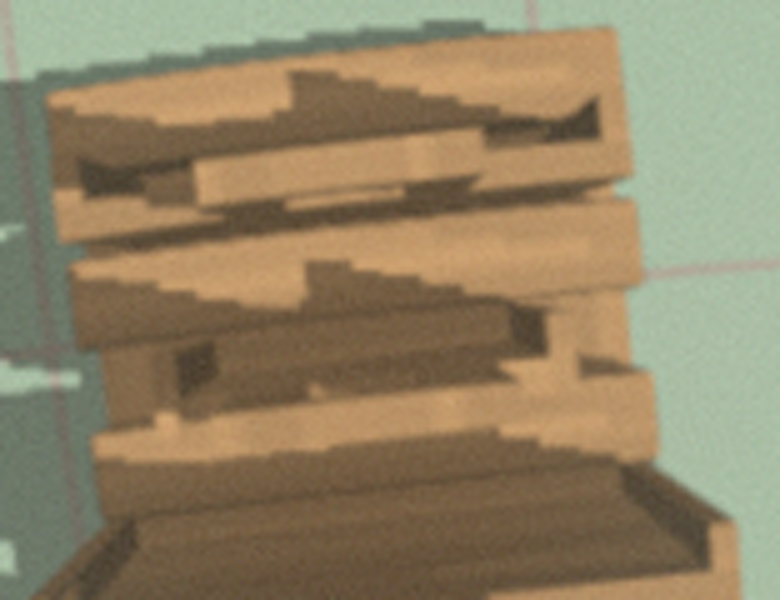

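Run:
```python
from h import *
st,w=load("w1")
px=np.array([(48,95),(617,28),(72,262),(634,200),(95,437),(652,370)])/5+[204,64]
M=np.array([[x,y,.046] for x in(-.104,-.058,-.012) for y in(-.075,.075)])
def W(p,M): c,s=np.cos(p[2]),np.sin(p[2]); M=np.atleast_2d(M);return np.c_[p[0]+c*M[:,0]-s*M[:,1],p[1]+s*M[:,0]+c*M[:,1],M[:,2]]
r=least_squares(lambda p:(wproj(w,st,W(p,M))-px).ravel(),[.54,-.22,-.12]);print("rack",r.x.round(4),np.abs(r.fun).max().round(2))
im=w["color"][:,:,::-1].copy();k=5
im=cv2.resize(im[50:240,195:360],None,fx=4,fy=4,interpolation=cv2.INTER_CUBIC)
for uv in px: print(wonz(w,st,uv,.046).round(4))
# candidate widths: handle top corners & body corners for each slot under each size
S={'L':(.150,.13,.042),'M':(.122,.116,.050),'S':(.094,.102,.058)}
for sx in(-.069,-.023,.023):
  for n,(wd,b,h) in S.items():
    P=[(sx+.001,-h/2,.01+b+.06),(sx+.001,h/2,.01+b+.06),(sx-.009,-wd/2,.01+b),(sx-.009,wd/2,.01+b)]
    q=wproj(w,st,W(r.x,P)); print(sx,n,((q-[204,64])*5).round(0).tolist())
```

```text
rack [ 0.5359 -0.2093 -0.0078] 1.02
[ 0.4317 -0.2829  0.046 ]
[ 0.4329 -0.1342  0.046 ]
[ 0.4768 -0.2825  0.046 ]
[ 0.4788 -0.1353  0.046 ]
[ 0.5235 -0.2831  0.046 ]
[ 0.5239 -0.1353  0.046 ]
-0.069 L [[213.0, 156.0], [467.0, 127.0], [-27.0, 169.0], [705.0, 83.0]]
-0.069 M [[197.0, 165.0], [485.0, 132.0], [52.0, 162.0], [627.0, 95.0]]
-0.069 S [[183.0, 173.0], [501.0, 136.0], [127.0, 157.0], [554.0, 107.0]]
-0.023 L [[247.0, 429.0], [497.0, 400.0], [3.0, 388.0], [728.0, 304.0]]
-0.023 M [[230.0, 424.0], [513.0, 391.0], [80.0, 374.0], [650.0, 308.0]]
-0.023 S [[215.0, 420.0], [528.0, 384.0], [153.0, 361.0], [577.0, 312.0]]
0.023 L [[282.0, 693.0], [524.0, 666.0], [36.0, 604.0], [746.0, 523.0]]
0.023 M [[264.0, 676.0], [538.0, 645.0], [111.0, 583.0], [669.0, 520.0]]
0.023 S [[247.0, 660.0], [551.0, 626.0], [181.0, 564.0], [596.0, 516.0]]
```

Slot order from the robot side: medium, small, large, board, judged by handle widths and body corners. All lips face the robot. Next I'll check the large handle and measure the hook base and yaw.

Run:
```python
from h import *
st,w=load("w1"); k=560/800
print("L handle top", wonz(w,st,(405*k,291*k),.2).round(4))
for uv in((715,150),(790,146),(725,272)): print("base",wonz(w,st,np.array(uv)*k,.014).round(4))
s=np.load("cams.npy",allow_pickle=True).item()
g=s["scene"]["color"][:,:,::-1]; d=s["side"]["color"][:,:,::-1]
cv2.imwrite("pics/c3.png",np.hstack([crop(g,315,140,66,100,6)[:,:396],crop(d,228,150,67,100,6)[:,:402]]))
```

```text
L handle top [ 0.5632 -0.2108  0.2   ]
base [0.4897 0.1631 0.014 ]
base [0.4818 0.3033 0.014 ]
base [0.6368 0.1789 0.014 ]
```

View pics/c3.png

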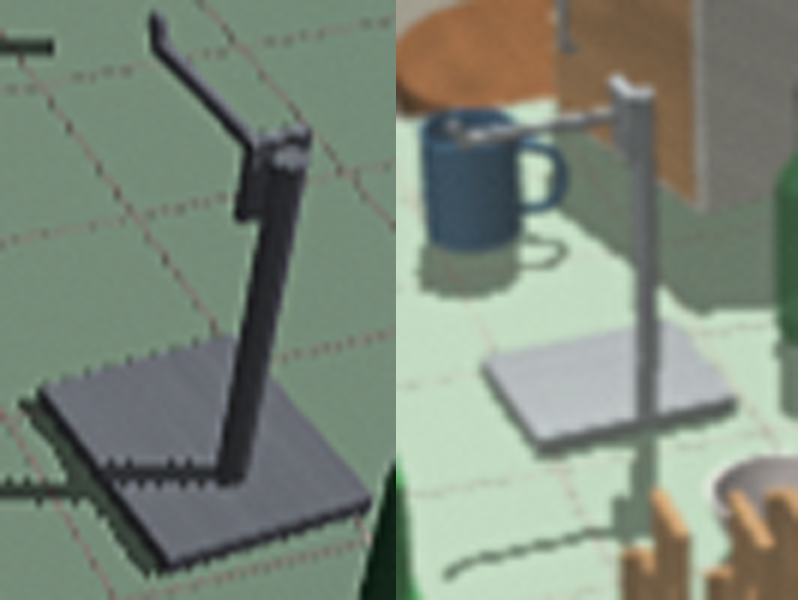

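Crop: the hook's tip is at (155,12) in the left half and (460,128) in the right. Base corners and post top are clear in both halves. I'll fit the hook pose to these.

Run:
```python
from h import *
C=np.load("cams.npy",allow_pickle=True).item(); st,w=load("w1")
b=[(-40,-65,14),(110,-65,14),(110,65,14),(-40,65,14)]
A=np.array(b+[(-66,0,232),(66,0,228)])/1000.
us=np.array([(38,388),(165,565),(370,500),(222,340),(155,12),(290,155)])/6+[315,140]
ud=np.array([(147,440),(339,402),(279,322),(89,368),(62,126),(246,90)])/6+[228,150]
uw=np.array([(715,150),(725,272),(790,146)])*.7; B=np.array([b[0],b[1],b[3]])/1000.
def W(p,M): c,s=np.cos(p[2]),np.sin(p[2]); return np.c_[p[0]+c*M[:,0]-s*M[:,1],p[1]+s*M[:,0]+c*M[:,1],M[:,2]]
def f(p,a=1,e=1,g=1): return np.r_[a*(proj(C["scene"],W(p,A))-us).ravel(),e*(proj(C["side"],W(p,A))-ud).ravel(),g*(wproj(w,st,W(p,B))-uw).ravel()]
for k in((1,1,1),(1,1,0),(1,0,0),(0,1,0)):
    r=least_squares(f,[.53,.23,.1],args=k,loss='soft_l1'); p=r.x; print(k,p.round(4),f(p,*k).round(1).tolist() if k==(1,1,1) else "", "root",W(p,np.array([[.05,0,.22]])).round(4),"tip",W(p,np.array([[-.066,0,.232]])).round(4))
```

```text
(1, 1, 1) [0.5284 0.2342 0.0707] [-1.3, -0.8, -0.6, -1.0, 0.2, -1.0, 1.1, -2.0, -0.5, -0.2, -1.0, 0.2, -1.4, -0.1, 0.3, -1.1, -1.1, -1.2, -1.6, -2.2, -1.2, -1.1, -0.9, 0.3, 1.6, 2.0, -0.9, 3.4, -2.2, 1.0] root [[0.5783 0.2377 0.22  ]] tip [[0.4626 0.2295 0.232 ]]
(1, 1, 0) [0.5323 0.2327 0.0746]  root [[0.5822 0.2365 0.22  ]] tip [[0.4665 0.2278 0.232 ]]
(1, 0, 0) [0.5321 0.2338 0.0747]  root [[0.582  0.2375 0.22  ]] tip [[0.4663 0.2289 0.232 ]]
(0, 1, 0) [0.5304 0.2251 0.0736]  root [[0.5802 0.2287 0.22  ]] tip [[0.4645 0.2202 0.232 ]]
```

```bash
python3 -m handwheel '[[[0,0,0],[0,0,-6.7]],[[0,0.005,0],[0,0,0]],[[0,0,0.02],[0,0,0]],[[0,0,0.02],[0,0,0]],[[0,0,0.02],[0,0,0]],[[0,0,0.02],[0,0,0]],[[0,0,0.02],[0,0,0]],[[0,0,0.02],[0,0,0]],[[0,0,0.02],[0,0,0]],[[0,0,0.02],[0,0,0]],[[0,0,0.004],[0,0,0]],[[0,0,0],[0,0,0]]]' 1 40
python3 -m handwheel '[[[0,0,0],[0,0,0]],[[0,0,0],[0,0,0]],[[0,0,0],[0,0,0]],[[0,0,0],[0,0,0]],[[0,0,0],[0,0,0]],[[0,0,0],[0,0,0]],[[0,0,0],[0,0,0]],[[0,0,0],[0,0,0]]]' -1 50
```

```text
time_s: 3.97
ee_pos: [0.5585, -0.207, 0.3393]
ee_rot: [-0.007, -3.139, -0.003]
contact_force: [0.0, 0.9, 0.1]
gripper_width: 0.997
gripper_force: 0.0
time_s: 4.63
ee_pos: [0.5599, -0.2092, 0.3427]
ee_rot: [0.007, 3.138, -0.003]
contact_force: [-0.2, -1.2, 6.2]
gripper_width: 0.478
gripper_force: 50.9
```

```bash
python3 -m handwheel '[[[0,0,-0.01],[0,0,0]],[[0,0,-0.02],[0,0,0]],[[0,0,-0.03],[0,0,0]],[[0,0,-0.03],[0,0,0]],[[0,0,-0.03],[0,0,0]],[[0,0.02,0],[0,0,0]],[[0,0.03,0],[0,0,0]],[[0,0.03,0],[0,0,0]],[[0,0.03,0],[0,0,0]],[[0,0.03,0],[0,0,0]],[[0,0.03,0],[0,0,0]],[[0,0.03,0],[0,0,0]]]'
python3 -m handwheel '[[[0,0.03,0],[0,0,0]],[[0,0.03,0],[0,0,0]],[[0.01,0.01,0],[0,0,-1]],[[0.025,0.01,0],[0,0,-1]],[[0.025,0.01,0],[0,0,-1]],[[0.025,0.01,0],[0,0,-1]],[[0.025,0.01,0],[0,0,0]],[[0.02,0,0],[0,0,0]],[[0,0,0],[0,0,0]],[[0,0,0],[0,0,0]],[[0,0,0],[0,0,0]]]'
python3 -c "
from h import *
st,w=shot('w2');print(st['ee_pos'],st['qpos'].round(2),R.from_rotvec(st['ee_rot']).as_matrix().round(3))
print(wproj(w,st,[[.58,.237,.22],[.4635,.2285,.232]])/.7)"
```

```text
time_s: 5.63
ee_pos: [0.5599, -0.0071, 0.4599]
ee_rot: [-0.006, -3.139, -0.001]
contact_force: [0.4, 0.8, -2.0]
gripper_width: 0.48
gripper_force: 51.3
time_s: 6.55
ee_pos: [0.4294, 0.0961, 0.4604]
ee_rot: [0.103, -3.14, -0.0]
contact_force: [-0.0, 1.0, -2.9]
gripper_width: 0.479
gripper_force: 51.5
[0.42936221 0.09611146 0.4604404 ] [ 0.07 -0.15  0.02  1.74  0.    0.  ] [[-0.998 -0.066 -0.   ]
 [-0.066  0.998  0.   ]
 [ 0.     0.    -1.   ]]
[[590.9391301  538.95783967]
 [639.91540087 398.01886116]]
```

View pics/w2.png

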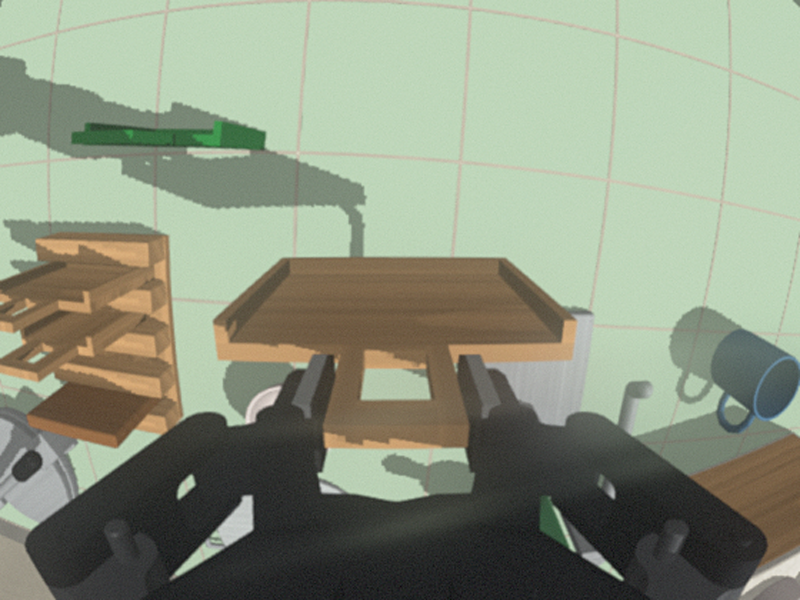

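The large tray hangs straight in the grip, with the handle centred at (395,400). The rod tip is at (639,387), against a prediction of (640,398).

Run:
```python
from h import *
st,w=load("w2")
for uv in((639,386),(640,390)): print("tip",wonz(w,st,np.array(uv)*.7,.232).round(4))
print("rod axis pts", wonz(w,st,np.array((627,430))*.7,.215).round(4))
print("handle top mid z~.319", wonz(w,st,np.array((397,437))*.7,.310).round(4))
T=R.from_rotvec(st["ee_rot"]).as_matrix()
for t in((.4135,.2265),(.50,.2315),(.574,.2367)): print(T.T@(np.r_[t,.4]-st["ee_pos"]))
```

```text
tip [0.4563 0.2257 0.232 ]
tip [0.4587 0.2271 0.232 ]
rod axis pts [0.4942 0.2379 0.215 ]
handle top mid z~.319 [0.4378 0.0961 0.31  ]
[0.00723747 0.13114221 0.06045793]
[-0.07940405  0.13043807  0.06044587]
[-0.15358585  0.13075622  0.06043565]
```

The rod direction reads poorly this close to the finger, so I'll step 90 mm forward for a clearer look at the rod.

```bash
python3 -m handwheel '[[[-0.03,0,0],[0,0,0]],[[-0.03,0,0],[0,0,0]],[[-0.03,0,0],[0,0,0]],[[0,0,0],[0,0,0]],[[0,0,0],[0,0,0]],[[0,0,0],[0,0,0]]]'
python3 -c "
from h import *
st,w=shot('w3');print(st['ee_pos'])
print(wproj(w,st,[[.58,.237,.22],[.4635,.2285,.232]]))
cv2.imwrite('pics/c4.png',crop(w['color'][:,:,::-1],350,110,160,120,5))"
```

```text
time_s: 7.1
ee_pos: [0.5194, 0.1018, 0.4598]
ee_rot: [0.103, -3.137, 0.0]
contact_force: [0.4, 0.1, -1.9]
gripper_width: 0.481
gripper_force: 51.5
[0.51936455 0.1017811  0.45978053]
[[436.39553109 301.15531868]
 [467.22100942 161.50863613]]
```

View pics/c4.png

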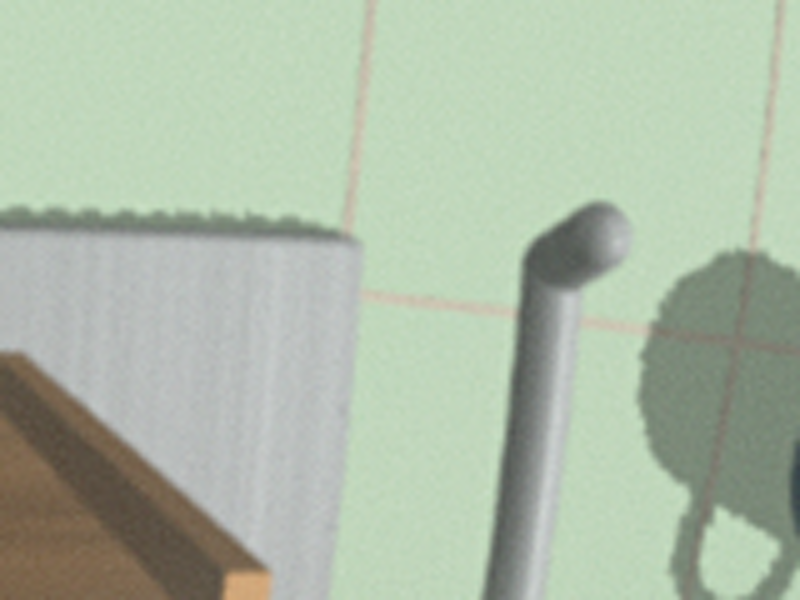

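The crop shows the rod tip at (600,237). The rod axis runs through (552,290) and (517,590).

Run:
```python
from h import *
st,w=load("w3")
for n,uv,z in(("tip",(602,235),.230),("a",(552,290),.215),("b",(532,450),.215),("c",(517,590),.215),("base -40,+65",(360,235),.014)): print(n,wonz(w,st,np.array(uv)/5+[350,110],z).round(4))
```

```text
tip [0.4602 0.2321 0.23  ]
a [0.4703 0.2344 0.215 ]
b [0.4949 0.2357 0.215 ]
c [0.5172 0.2382 0.215 ]
base -40,+65 [0.4814 0.2976 0.014 ]
```

```bash
python3 -m handwheel '[[[0.02,0,0],[0,0,-0.5]],[[0.03,0,0],[0,0,0]],[[0.03,0,0],[0,0,0]],[[0.01,0.014,0],[0,0,0]],[[0,0.03,0],[0,0,0]],[[0,0.03,0],[0,0,0]],[[0,0.03,0],[0,0,0]],[[0,0.03,0],[0,0,0]],[[0,0,0.02],[0,0,0]],[[0,0,0.02],[0,0,0]],[[0,0,0.022],[0,0,0]],[[0,0,0],[0,0,0]]]'
python3 -m handwheel '[[[0,0,0],[0,0,0]],[[0,0,0],[0,0,0]]]'
python3 -c "
from h import *
st,w=shot('w4');print(st['ee_pos'],R.from_rotvec(st['ee_rot']).as_matrix().round(3))
cv2.imwrite('pics/c5.png',crop(w['color'][:,:,::-1],200,200,160,120,5))
from plant import viewer
o=[]
for n in('scene','side'):
  c=viewer.camera(n); o.append(crop(c['color'][:,:,::-1],*((300,110,100,150) if n=='scene' else (215,120,100,150)),4))
cv2.imwrite('pics/c6.png',np.hstack(o))"
```

```text
time_s: 8.15
ee_pos: [0.4169, 0.2287, 0.3945]
ee_rot: [0.118, -3.132, 0.004]
contact_force: [-0.6, 0.1, -3.4]
gripper_width: 0.48
gripper_force: 52.1
time_s: 8.32
ee_pos: [0.4188, 0.2289, 0.4005]
ee_rot: [-0.117, 3.137, 0.001]
contact_force: [-0.6, -0.5, -1.6]
gripper_width: 0.478
gripper_force: 52.1
[0.41882642 0.22889944 0.4004788 ] [[-0.997 -0.074  0.002]
 [-0.074  0.997  0.001]
 [-0.002  0.001 -1.   ]]
```

View pics/c6.png

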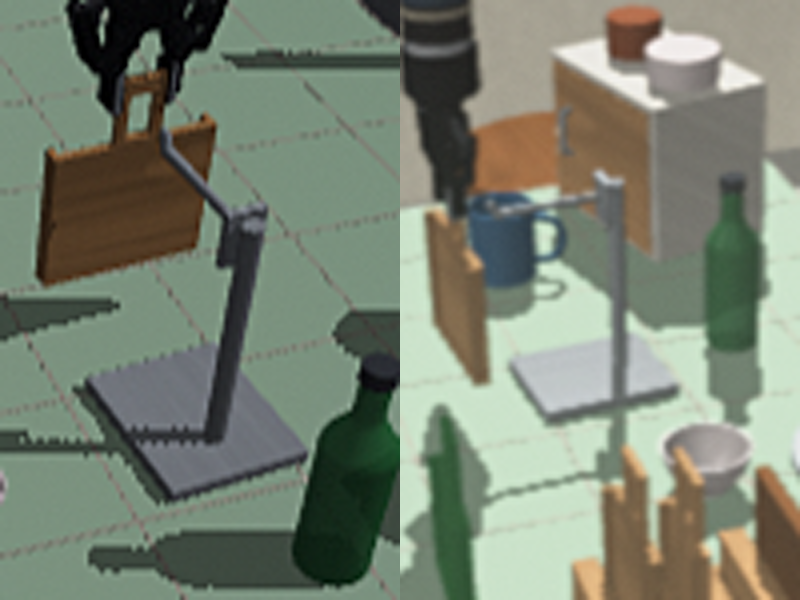

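Before going on, compare the observed slot and tip with the projection of my estimates.

Run:
```python
from h import *
C=np.load("cams.npy",allow_pickle=True).item()["scene"]
st,w=load("w4")
R0=R.from_rotvec(st["ee_rot"]).as_matrix(); x=-R0[:,0]; y=R0[:,1]
zb=st["ee_pos"][2]-.158
bar=np.r_[(st["ee_pos"]+.004*x)[:2],zb]
P=[[.461,.2317,.232],bar+y*-.012,bar+y*.012,bar+y*-.012-[0,0,.04],bar+y*.012-[0,0,.04]]
print(((proj(C,P)-[300,110])*4).round(0).tolist(),bar)
```

```text
[[163.0, 126.0], [128.0, 93.0], [154.0, 87.0], [123.0, 135.0], [149.0, 129.0]] [0.42281533 0.22919692 0.2424788 ]
```

View pics/c5.png

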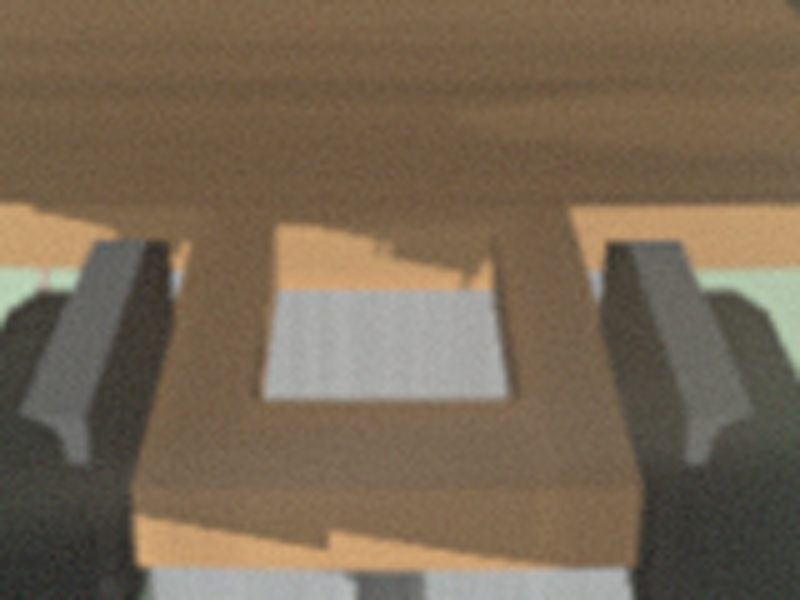

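The scene projection agrees within a pixel. In the wrist crop the rod is at (390,590), right under the handle's middle at 387, and the slot is level with it. Threading it on now.

```bash
python3 -m handwheel '[[[-0.01,0,0],[0,0,0]],[[-0.015,0,0],[0,0,0]],[[-0.015,0,0],[0,0,0]],[[-0.015,0,0],[0,0,0]],[[-0.015,0,0],[0,0,0]],[[-0.015,0,0],[0,0,0]],[[-0.015,0,0],[0,0,0]],[[-0.015,0,0],[0,0,0]],[[-0.015,0,0],[0,0,0]],[[-0.008,0,0],[0,0,0]],[[0,0,0],[0,0,0]],[[0,0,0],[0,0,0]]]'
python3 -m handwheel '[[[0,0,0.008],[0,0,0]],[[0,0,0.006],[0,0,0]],[[0,0,0],[0,0,0]],[[0,0,0],[0,0,0]]]'
```

```text
time_s: 9.47
ee_pos: [0.5571, 0.2393, 0.3986]
ee_rot: [0.117, -3.139, 0.0]
contact_force: [0.2, 0.7, -2.2]
gripper_width: 0.479
gripper_force: 52.1
time_s: 9.8
ee_pos: [0.5559, 0.2394, 0.3837]
ee_rot: [0.118, -3.137, 0.001]
contact_force: [-0.0, -0.3, -1.9]
gripper_width: 0.48
gripper_force: 52.1
```

```bash
python3 -m handwheel '[[[-0.004,0,0],[0,0,0]],[[-0.004,0,0],[0,0,0]],[[0,0,0],[0,0,0]],[[0,0,0],[0,0,0]]]'
python3 -m handwheel '[[[-0.004,0,0],[0,0,0]],[[0,0,0.002],[0,0,0]],[[0,0,0],[0,0,0]],[[0,0,0],[0,0,0]]]'
```

```text
time_s: 10.13
ee_pos: [0.565, 0.24, 0.3849]
ee_rot: [-0.117, 3.139, 0.0]
contact_force: [-0.1, 0.8, -2.0]
gripper_width: 0.481
gripper_force: 52.1
time_s: 10.47
ee_pos: [0.5687, 0.2403, 0.3824]
ee_rot: [0.117, -3.139, 0.0]
contact_force: [-0.5, 0.4, -2.4]
gripper_width: 0.479
gripper_force: 52.2
```

```bash
python3 -m handwheel '[[[0,0,0.002],[0,0,0]],[[0,0,0.002],[0,0,0]],[[0,0,0],[0,0,0]],[[0,0,0],[0,0,0]]]'
python3 -m handwheel '[[[-0.003,0,0.0015],[0,0,0]],[[0,0,0],[0,0,0]],[[0,0,0],[0,0,0]]]'
```

```text
time_s: 10.8
ee_pos: [0.5686, 0.2403, 0.3784]
ee_rot: [0.117, -3.139, 0.0]
contact_force: [-0.7, -0.1, -2.0]
gripper_width: 0.478
gripper_force: 52.1
time_s: 11.05
ee_pos: [0.5703, 0.2405, 0.3772]
ee_rot: [0.118, -3.135, 0.0]
contact_force: [-4.9, -1.3, 0.6]
gripper_width: 0.477
gripper_force: 52.4
```

Contact in x (at the stop) and the weight has come off. Release and back up.

```bash
python3 -m handwheel '[[[0,0,0],[0,0,0]],[[0,0,0],[0,0,0]],[[0,0,0],[0,0,0]],[[0,0,0],[0,0,0]],[[0,0,0],[0,0,0]],[[0,0,-0.01],[0,0,0]],[[0,0,-0.02],[0,0,0]],[[0,0,-0.03],[0,0,0]],[[0,0,-0.03],[0,0,0]],[[0,0,0],[0,0,0]],[[0,0,0],[0,0,0]],[[0,0,0],[0,0,0]]]' 1
python3 -c "
from h import *
st,w=shot('w5');print(st['ee_pos'],st['gripper_force'])
bar=np.array([.574,.241,.2205]); y=np.array([-.075,.997,0])
print((wproj(w,st,[bar+y*-.021+[-.004,0,.015],bar+y*.021+[-.004,0,.015]])/.7).round(0))
from plant import viewer
o=[]
for n in('scene','side'):
  c=viewer.camera(n); o.append(crop(c['color'][:,:,::-1],*((315,120,80,90) if n=='scene' else (220,130,80,90)),4))
o=np.hstack(o); z=np.zeros((600,800,3),np.uint8); z[:360,:640]=o; z[360:,:320]=cv2.resize(cv2.imread('pics/w5.png'),(320,240)); cv2.imwrite('pics/c7.png',z)"
```

```text
time_s: 12.05
ee_pos: [0.5718, 0.2405, 0.4678]
ee_rot: [-0.117, 3.138, 0.001]
contact_force: [0.4, 0.4, -0.5]
gripper_width: 1.002
gripper_force: 0.0
[0.57183667 0.24052463 0.46784988] 0.0
[[353. 319.]
 [445. 318.]]
```

View pics/c7.png

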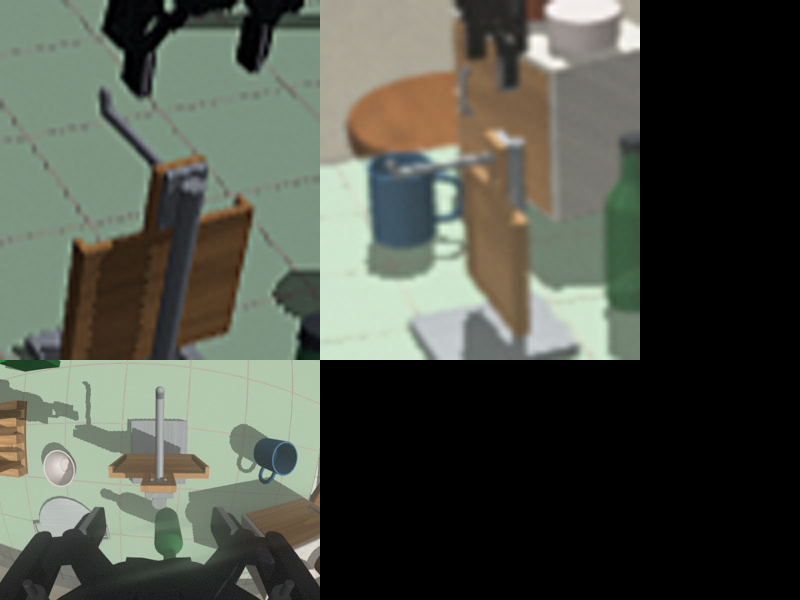

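Large tray is hanging on the rod, flush at the stop and square: left crop handle at (180,165), wrist inset at (158,480). That makes 12 pictures viewed, over the limit of 10, so from here I'll work from numbers only. Next, the medium tray in slot 1.

```bash
python3 -m handwheel '[[[0,0,0],[0,0,4.7]],[[0.0072,-0.0322,0],[0,0,0]],[[0.0072,-0.0322,0],[0,0,0]],[[0.0072,-0.0322,0],[0,0,0]],[[0.0072,-0.0322,0],[0,0,0]],[[0.0072,-0.0322,0],[0,0,0]],[[0.0072,-0.0322,0],[0,0,0]],[[0.0072,-0.0322,0],[0,0,0]],[[0.0072,-0.0322,0],[0,0,0]],[[0.0072,-0.0322,0],[0,0,0]],[[0.0072,-0.0322,0],[0,0,0]],[[0.0072,-0.0322,0],[0,0,0]]]'
python3 -m handwheel '[[[0.007,-0.0322,0],[0,0,0]],[[0.007,-0.0322,0],[0,0,0]],[[0.007,-0.0322,0],[0,0,0]],[[0,0,0],[0,0,0]],[[0,0,0],[0,0,0]],[[0,0,0],[0,0,0]],[[0,0,0],[0,0,0]]]'
python3 - <<'E'
from h import *
st,w=shot('w6'); print(st['ee_pos'],R.from_rotvec(st['ee_rot']).as_matrix().round(3)[:2,:2])
def W(M,p=(.5359,-.2093,-.0078)): c,s=np.cos(p[2]),np.sin(p[2]); M=np.atleast_2d(M);return np.c_[p[0]+c*M[:,0]-s*M[:,1],p[1]+s*M[:,0]+c*M[:,1],M[:,2]]
q=wproj(w,st,W([(-.068,-.025,.186),(-.068,.025,.186),(-.060,-.025,.186),(-.060,.025,.186)])); print(q.round(1))
g=cv2.cvtColor(w["color"],cv2.COLOR_RGB2GRAY); r=int(q[:,1].mean())
a,b=int(q[:,0].min())-20,int(q[:,0].max())+20
print(r,a,w["color"][r,a:b:2,0].tolist()); c=int(q[:,0].mean()); print(r-25,w["color"][r-25:r+20,c,0].tolist())
E
```

```text
time_s: 13.2
ee_pos: [0.489, -0.1144, 0.4659]
ee_rot: [-0.011, -3.139, -0.001]
contact_force: [1.0, -0.3, -0.1]
gripper_width: 0.998
gripper_force: 0.0
time_s: 13.78
ee_pos: [0.4683, -0.2086, 0.4667]
ee_rot: [-0.01, -3.141, -0.002]
contact_force: [-0.6, -0.4, -1.1]
gripper_width: 0.998
gripper_force: 0.0
[ 0.46828258 -0.20863706  0.4667435 ] [[-1.     0.006]
 [ 0.006  1.   ]]
[[246.6 205.9]
 [309.  205.9]
 [246.8 215.4]
 [308.7 215.5]]
210 226 [129, 127, 128, 128, 119, 107, 105, 99, 83, 112, 196, 188, 192, 183, 179, 183, 184, 185, 188, 187, 188, 185, 189, 186, 186, 191, 186, 184, 182, 188, 189, 188, 185, 199, 196, 190, 182, 181, 187, 183, 183, 121, 85, 102, 107, 110, 117, 113, 114, 121, 134]
185 [99, 101, 96, 103, 107, 113, 115, 117, 153, 177, 184, 193, 180, 145, 119, 113, 110, 100, 108, 118, 158, 186, 192, 189, 186, 190, 190, 188, 188, 162, 124, 106, 107, 106, 105, 107, 105, 105, 107, 101, 106, 106, 101, 107, 107]
```

```bash
python3 -m handwheel '[[[0.001,-0.001,0.02],[0,0,0]],[[0,0,0.02],[0,0,0]],[[0,0,0.02],[0,0,0]],[[0,0,0.02],[0,0,0]],[[0,0,0.02],[0,0,0]],[[0,0,0.02],[0,0,0]],[[0,0,0.02],[0,0,0]],[[0,0,0.002],[0,0,0]],[[0,0,0],[0,0,0]],[[0,0,0],[0,0,0]]]' 1 50
python3 -m handwheel '[[[0,0,0],[0,0,0]],[[0,0,0],[0,0,0]],[[0,0,0],[0,0,0]],[[0,0,0],[0,0,0]],[[0,0,0],[0,0,0]],[[0,0,0],[0,0,0]],[[0,0,0],[0,0,0]],[[0,0,0],[0,0,0]]]' -1 50
```

```text
time_s: 14.67
ee_pos: [0.4675, -0.2099, 0.3262]
ee_rot: [0.01, 3.141, -0.001]
contact_force: [0.0, 0.2, 1.2]
gripper_width: 1.0
gripper_force: 0.0
time_s: 15.33
ee_pos: [0.4676, -0.2105, 0.3269]
ee_rot: [0.011, 3.139, -0.001]
contact_force: [-0.2, 2.5, 6.3]
gripper_width: 0.577
gripper_force: 51.9
```

```bash
python3 -m handwheel '[[[0,0,-0.01],[0,0,0]],[[0,0,-0.02],[0,0,0]],[[0,0,-0.03],[0,0,0]],[[0,0,-0.03],[0,0,0]],[[0,0,-0.03],[0,0,0]],[[0,0.02,0],[0,0,0]],[[0,0.03,0],[0,0,0]],[[0,0.03,0],[0,0,0]],[[0,0.03,0],[0,0,0]],[[0,0.03,0],[0,0,0]],[[0,0.03,0],[0,0,0]],[[0,0.03,0],[0,0,0]]]'
python3 -m handwheel '[[[0,0,0],[0,0,-4.7]],[[0.0102,0.0303,0],[0,0,0]],[[0.0102,0.0303,0],[0,0,0]],[[0.0102,0.0303,0],[0,0,0]],[[0,0.0303,0],[0,0,0]],[[0,0.0303,0],[0,0,0]],[[0,0.0303,0],[0,0,0]],[[0,0.0303,0],[0,0,0]],[[0,0.0303,0],[0,0,0]],[[0,0,0],[0,0,0]],[[0,0,0],[0,0,0]],[[0,0,0],[0,0,0]]]'
python3 - <<'E'
from h import *
st,w=shot('w7'); print(st['ee_pos'],R.from_rotvec(st['ee_rot']).as_matrix().round(4)[:2,:2])
T=R.from_rotvec(st["ee_rot"]).as_matrix()
print("to pre-entry (tool)",T.T@(np.array([.419,.2289,.4])-st["ee_pos"]))
E
```

```text
time_s: 16.33
ee_pos: [0.4683, -0.0094, 0.4448]
ee_rot: [-0.013, -3.14, 0.001]
contact_force: [0.5, 0.1, -2.0]
gripper_width: 0.572
gripper_force: 53.0
time_s: 17.33
ee_pos: [0.42, 0.2287, 0.4448]
ee_rot: [0.118, -3.138, 0.002]
contact_force: [0.3, -0.6, -2.0]
gripper_width: 0.572
gripper_force: 54.1
[0.42001365 0.22869873 0.44476555] [[-0.9972 -0.075 ]
 [-0.075   0.9972]]
to pre-entry (tool) [0.00094266 0.00034247 0.04476625]
```

```bash
python3 -m handwheel '[[[0,0,0.015],[0,0,0]],[[0,0,0.015],[0,0,0]],[[0,0,0.014],[0,0,0]],[[0,0,0],[0,0,0]],[[0,0,0],[0,0,0]],[[0,0,0],[0,0,0]]]'
python3 -m handwheel '[[[-0.01,0,0],[0,0,0]],[[-0.015,0,0],[0,0,0]],[[-0.015,0,0],[0,0,0]],[[-0.015,0,0],[0,0,0]],[[-0.015,0,0],[0,0,0]],[[-0.015,0,0],[0,0,0]],[[-0.015,0,0],[0,0,0]],[[-0.015,0,0],[0,0,0]],[[-0.01,0,0],[0,0,0]],[[-0.005,0,0],[0,0,0]],[[0,0,0],[0,0,0]],[[0,0,0],[0,0,0]]]'
python3 -m handwheel '[[[0,0,0.007],[0,0,0]],[[0,0,0.007],[0,0,0]],[[-0.004,0,0],[0,0,0]],[[-0.004,0,0],[0,0,0]],[[0,0,0],[0,0,0]],[[0,0,0],[0,0,0]]]'
```

```text
time_s: 17.88
ee_pos: [0.4203, 0.2282, 0.402]
ee_rot: [-0.115, 3.139, 0.0]
contact_force: [0.0, -0.8, -0.9]
gripper_width: 0.573
gripper_force: 54.0
time_s: 18.88
ee_pos: [0.55, 0.2385, 0.4015]
ee_rot: [-0.117, 3.139, 0.0]
contact_force: [-0.6, -0.2, -2.3]
gripper_width: 0.571
gripper_force: 54.1
time_s: 19.38
ee_pos: [0.5578, 0.2392, 0.3873]
ee_rot: [-0.117, 3.139, 0.0]
contact_force: [0.3, 0.3, -2.4]
gripper_width: 0.573
gripper_force: 54.1
```

```bash
python3 -m handwheel '[[[0,0,0.003],[0,0,0]],[[0,0,0.003],[0,0,0]],[[0,0,0.002],[0,0,0]],[[0,0,0],[0,0,0]],[[0,0,0],[0,0,0]]]'
python3 -m handwheel '[[[0,0,0.0015],[0,0,0]],[[0,0,0.0015],[0,0,0]],[[0,0,0],[0,0,0]],[[0,0,0],[0,0,0]]]'
python3 -m handwheel '[[[-0.003,0,0],[0,0,0]],[[0,0,0],[0,0,0]],[[0,0,0],[0,0,0]]]'
```

```text
time_s: 19.8
ee_pos: [0.5575, 0.2392, 0.3788]
ee_rot: [0.117, -3.139, 0.0]
contact_force: [0.7, -0.0, -1.9]
gripper_width: 0.575
gripper_force: 54.1
time_s: 20.13
ee_pos: [0.5576, 0.2392, 0.3761]
ee_rot: [0.117, -3.139, 0.0]
contact_force: [-0.0, -0.1, -1.7]
gripper_width: 0.574
gripper_force: 54.1
time_s: 20.38
ee_pos: [0.5609, 0.2394, 0.3762]
ee_rot: [-0.117, 3.139, 0.0]
contact_force: [0.5, -0.8, -2.1]
gripper_width: 0.57
gripper_force: 54.1
```

```bash
python3 -m handwheel '[[[0,0,0.0015],[0,0,0]],[[0,0,0],[0,0,0]],[[0,0,0],[0,0,0]]]'
python3 -m handwheel '[[[-0.002,0,0],[0,0,0]],[[0,0,0],[0,0,0]],[[0,0,0],[0,0,0]]]'
```

```text
time_s: 20.63
ee_pos: [0.5608, 0.2394, 0.3754]
ee_rot: [-0.117, 3.138, 0.0]
contact_force: [-1.0, -0.2, 1.2]
gripper_width: 0.576
gripper_force: 54.4
time_s: 20.88
ee_pos: [0.5616, 0.2395, 0.3753]
ee_rot: [0.117, -3.137, 0.0]
contact_force: [-5.0, -1.2, 2.5]
gripper_width: 0.574
gripper_force: 54.7
```

Medium tray is seated: weight off, with light contact against the large tray. Release it and go to the small one.

```bash
python3 -m handwheel '[[[0,0,0],[0,0,0]],[[0,0,0],[0,0,0]],[[0,0,0],[0,0,0]],[[0,0,0],[0,0,0]],[[0,0,0],[0,0,0]],[[0,0,-0.01],[0,0,0]],[[0,0,-0.02],[0,0,0]],[[0,0,-0.03],[0,0,0]],[[0,0,-0.03],[0,0,0]],[[0,0,0],[0,0,0]],[[0,0,0],[0,0,0]],[[0,0,0],[0,0,0]]]' 1
python3 - <<'E'
from h import *
st,w=shot('w8'); print(st['ee_pos'])
# handle top edges along the rod in the wrist picture vs model
yaw=.0749; x=np.array([np.cos(yaw),np.sin(yaw),0]); y=np.array([-np.sin(yaw),np.cos(yaw),0])
L=np.array([.5703,.2405,.2205])+.0037*x
for n,o,h in(("L",0,.042),("M",-.008,.050)):
    b=L+o*x+[0,0,.015]; print(n,wproj(w,st,[b-.004*x,b+.004*x,b-.004*x-h/2*y,b-.004*x+h/2*y]).round(1).tolist())
q=wproj(w,st,[L+[0,0,.015]])[0]; c=int(q[0])+14; r=int(q[1])
print(r-35,w["color"][r-35:r+25,c].astype(int).sum(1).tolist())
E
```

```text
time_s: 21.88
ee_pos: [0.5628, 0.2396, 0.4653]
ee_rot: [-0.117, 3.138, 0.0]
contact_force: [0.1, -0.4, 0.2]
gripper_width: 1.003
gripper_force: 0.0
[0.56278047 0.23959575 0.46527239]
L [[278.9, 237.4], [278.9, 248.6], [247.0, 237.3], [310.8, 237.2]]
M [[278.9, 225.9], [278.9, 237.4], [240.5, 225.8], [317.3, 225.8]]
207 [277, 275, 282, 274, 273, 269, 279, 260, 272, 264, 281, 278, 263, 275, 268, 309, 388, 450, 457, 449, 448, 453, 456, 436, 453, 447, 448, 451, 456, 447, 447, 456, 451, 452, 451, 453, 443, 452, 443, 459, 484, 488, 494, 486, 484, 472, 482, 472, 486, 498, 525, 511, 521, 516, 521, 492, 440, 377, 315, 290]
```

The joint top edge measures 23.5 px, against 23 px for two handles touching, so the medium tray is nested with no gap.

```bash
python3 -m handwheel '[[[0,0,0],[0,0,4.7]],[[0.0032,-0.0322,0],[0,0,0]],[[0.0032,-0.0322,0],[0,0,0]],[[0.0032,-0.0322,0],[0,0,0]],[[0.0032,-0.0322,0],[0,0,0]],[[0.0032,-0.0322,0],[0,0,0]],[[0.0032,-0.0322,0],[0,0,0]],[[0.0032,-0.0322,0],[0,0,0]],[[0.0032,-0.0322,0],[0,0,0]],[[0.0032,-0.0322,0],[0,0,0]],[[0.0032,-0.0322,0],[0,0,0]],[[0.0032,-0.0322,0],[0,0,0]]]'
python3 -m handwheel '[[[0.0032,-0.0322,0],[0,0,0]],[[0.0032,-0.0322,0],[0,0,0]],[[0.0032,-0.0322,0],[0,0,0]],[[0,0,0],[0,0,0]],[[0,0,0],[0,0,0]],[[0,0,0],[0,0,0]],[[0,0,0],[0,0,0]]]'
python3 - <<'E'
from h import *
st,w=shot('w9'); print(st['ee_pos'],R.from_rotvec(st['ee_rot']).as_matrix().round(3)[:2,:2])
def W(M,p=(.5359,-.2093,-.0078)): c,s=np.cos(p[2]),np.sin(p[2]); M=np.atleast_2d(M);return np.c_[p[0]+c*M[:,0]-s*M[:,1],p[1]+s*M[:,0]+c*M[:,1],M[:,2]]
q=wproj(w,st,W([(-.022,-.029,.172),(-.022,.029,.172),(-.014,-.029,.172),(-.014,.029,.172)])); print(q.round(1))
r=int(q[:,1].mean()); a,b=int(q[:,0].min())-20,int(q[:,0].max())+20
print(r,a,w["color"][r,a:b:2,0].tolist()); c=int(q[:,0].mean()); print(r-25,w["color"][r-25:r+20,c,0].tolist())
E
```

```text
time_s: 22.93
ee_pos: [0.5241, -0.1158, 0.4629]
ee_rot: [-0.012, -3.138, -0.002]
contact_force: [-0.1, -0.5, -0.4]
gripper_width: 1.003
gripper_force: 0.0
time_s: 23.52
ee_pos: [0.5146, -0.2099, 0.464]
ee_rot: [-0.01, -3.14, -0.002]
contact_force: [0.5, -0.7, 0.1]
gripper_width: 0.998
gripper_force: 0.0
[ 0.51455897 -0.20993848  0.46404761] [[-1.     0.006]
 [ 0.006  1.   ]]
[[244.1 202. ]
 [313.5 202.1]
 [244.3 211.2]
 [313.2 211.3]]
206 224 [128, 131, 132, 126, 117, 116, 123, 124, 123, 162, 192, 194, 188, 182, 178, 175, 180, 179, 178, 181, 183, 185, 183, 184, 187, 185, 182, 184, 184, 180, 180, 184, 181, 182, 194, 193, 194, 184, 179, 179, 182, 180, 180, 178, 124, 117, 147, 156, 175, 169, 170, 184, 189, 192, 177]
181 [106, 110, 101, 105, 100, 109, 108, 115, 114, 116, 123, 151, 182, 193, 191, 171, 137, 107, 100, 118, 153, 184, 187, 184, 186, 184, 182, 183, 182, 159, 122, 108, 115, 120, 111, 108, 106, 121, 154, 176, 189, 189, 188, 194, 190]
```

```bash
python3 -m handwheel '[[[0.001,0,0.02],[0,0,0]],[[0,0,0.02],[0,0,0]],[[0,0,0.02],[0,0,0]],[[0,0,0.02],[0,0,0]],[[0,0,0.02],[0,0,0]],[[0,0,0.02],[0,0,0]],[[0,0,0.02],[0,0,0]],[[0,0,0.012],[0,0,0]],[[0,0,0],[0,0,0]],[[0,0,0],[0,0,0]]]' 1 50
python3 -m handwheel '[[[0,0,0],[0,0,0]],[[0,0,0],[0,0,0]],[[0,0,0],[0,0,0]],[[0,0,0],[0,0,0]],[[0,0,0],[0,0,0]],[[0,0,0],[0,0,0]],[[0,0,0],[0,0,0]],[[0,0,0],[0,0,0]]]' -1 50
```

```text
time_s: 24.4
ee_pos: [0.5135, -0.21, 0.3124]
ee_rot: [-0.01, -3.14, -0.001]
contact_force: [-0.3, -0.4, -0.3]
gripper_width: 1.004
gripper_force: 0.0
time_s: 25.07
ee_pos: [0.5142, -0.211, 0.315]
ee_rot: [0.011, 3.138, -0.002]
contact_force: [0.7, 1.7, 6.4]
gripper_width: 0.664
gripper_force: 54.0
```

```bash
python3 -m handwheel '[[[0,0,-0.02],[0,0,0]],[[0,0,-0.03],[0,0,0]],[[0,0,-0.03],[0,0,0]],[[0,0,-0.03],[0,0,0]],[[0,0,-0.03],[0,0,0]],[[0,0.02,0],[0,0,0]],[[0,0.03,0],[0,0,0]],[[0,0.03,0],[0,0,0]],[[0,0.03,0],[0,0,0]],[[0,0.03,0],[0,0,0]],[[0,0.03,0],[0,0,0]],[[0,0.03,0],[0,0,0]]]'
python3 -m handwheel '[[[0,0,0],[0,0,-4.7]],[[0.0193,0.0307,0],[0,0,0]],[[0.0193,0.0307,0],[0,0,0]],[[0.0193,0.0307,0],[0,0,0]],[[0.0193,0.0307,0],[0,0,0]],[[0,0.0307,0],[0,0,0]],[[0,0.0307,0],[0,0,0]],[[0,0.0307,0],[0,0,0]],[[0,0.0307,0],[0,0,0]],[[0,0,0],[0,0,0]],[[0,0,0],[0,0,0]],[[0,0,0],[0,0,0]]]'
```

```text
time_s: 26.07
ee_pos: [0.5147, -0.0097, 0.4523]
ee_rot: [-0.012, -3.141, 0.001]
contact_force: [-0.1, 0.0, -1.1]
gripper_width: 0.666
gripper_force: 54.1
time_s: 27.07
ee_pos: [0.4197, 0.228, 0.4523]
ee_rot: [0.118, -3.139, 0.002]
contact_force: [0.2, -0.2, -1.7]
gripper_width: 0.67
gripper_force: 54.6
```

```bash
python3 -m handwheel '[[[0,0.0005,0.017],[0,0,0]],[[0,0,0.017],[0,0,0]],[[0,0,0.017],[0,0,0]],[[0,0,0],[0,0,0]],[[0,0,0],[0,0,0]],[[0,0,0],[0,0,0]]]'
python3 -m handwheel '[[[-0.01,0,0],[0,0,0]],[[-0.015,0,0],[0,0,0]],[[-0.015,0,0],[0,0,0]],[[-0.015,0,0],[0,0,0]],[[-0.015,0,0],[0,0,0]],[[-0.015,0,0],[0,0,0]],[[-0.015,0,0],[0,0,0]],[[-0.015,0,0],[0,0,0]],[[-0.006,0,0],[0,0,0]],[[0,0,0],[0,0,0]],[[0,0,0],[0,0,0]]]'
python3 -m handwheel '[[[0,0,0.007],[0,0,0]],[[0,0,0.006],[0,0,0]],[[-0.004,0,0],[0,0,0]],[[-0.004,0,0],[0,0,0]],[[0,0,0.003],[0,0,0]],[[0,0,0.003],[0,0,0]],[[0,0,0],[0,0,0]],[[0,0,0],[0,0,0]]]'
```

```text
time_s: 27.57
ee_pos: [0.42, 0.228, 0.4026]
ee_rot: [-0.115, 3.139, 0.0]
contact_force: [1.3, 0.6, -1.0]
gripper_width: 0.667
gripper_force: 54.6
time_s: 28.48
ee_pos: [0.5406, 0.2377, 0.4021]
ee_rot: [-0.117, 3.139, 0.0]
contact_force: [-0.3, -0.5, -1.8]
gripper_width: 0.663
gripper_force: 54.6
time_s: 29.15
ee_pos: [0.5482, 0.2384, 0.3824]
ee_rot: [0.117, -3.139, 0.0]
contact_force: [0.9, -0.1, -1.3]
gripper_width: 0.668
gripper_force: 54.6
```

```bash
python3 -m handwheel '[[[-0.003,0,0.002],[0,0,0]],[[0,0,0.0015],[0,0,0]],[[0,0,0],[0,0,0]],[[0,0,0],[0,0,0]]]'
python3 -m handwheel '[[[0,0,0.0015],[0,0,0]],[[0,0,0],[0,0,0]],[[0,0,0],[0,0,0]]]'
python3 -m handwheel '[[[-0.002,0,0],[0,0,0]],[[0,0,0],[0,0,0]],[[0,0,0],[0,0,0]]]'
```

```text
time_s: 29.48
ee_pos: [0.5513, 0.2386, 0.379]
ee_rot: [0.117, -3.139, 0.0]
contact_force: [-0.5, 0.8, -1.7]
gripper_width: 0.667
gripper_force: 54.6
time_s: 29.73
ee_pos: [0.5513, 0.2386, 0.3778]
ee_rot: [-0.117, 3.139, 0.0]
contact_force: [0.5, 0.5, -1.8]
gripper_width: 0.667
gripper_force: 54.7
time_s: 29.98
ee_pos: [0.5534, 0.2388, 0.3777]
ee_rot: [-0.117, 3.139, 0.0]
contact_force: [-0.4, 0.3, -1.0]
gripper_width: 0.666
gripper_force: 54.7
```

```bash
python3 -m handwheel '[[[0,0,0.0015],[0,0,0]],[[0,0,0],[0,0,0]],[[0,0,0],[0,0,0]]]'
python3 -m handwheel '[[[-0.002,0,0.0005],[0,0,0]],[[0,0,0],[0,0,0]],[[0,0,0],[0,0,0]]]'
```

```text
time_s: 30.23
ee_pos: [0.5532, 0.2387, 0.3775]
ee_rot: [-0.117, 3.138, 0.001]
contact_force: [-1.1, -1.4, 4.1]
gripper_width: 0.661
gripper_force: 55.2
time_s: 30.48
ee_pos: [0.5541, 0.2389, 0.3774]
ee_rot: [0.117, -3.138, -0.0]
contact_force: [-6.0, -1.6, 8.0]
gripper_width: 0.666
gripper_force: 55.5
```

Seated on the rod and pressed back. Release, retreat upward and check the nested stack.

```bash
python3 -m handwheel '[[[0,0,-0.001],[0,0,0]],[[0,0,0],[0,0,0]],[[0,0,0],[0,0,0]],[[0,0,0],[0,0,0]],[[0,0,0],[0,0,0]],[[0,0,-0.01],[0,0,0]],[[0,0,-0.02],[0,0,0]],[[0,0,-0.03],[0,0,0]],[[0,0,-0.03],[0,0,0]],[[0,0,0],[0,0,0]],[[0,0,0],[0,0,0]],[[0,0,0],[0,0,0]]]' 1
python3 - <<'E'
from h import *
st,w=shot('w10'); print(st['ee_pos'],st['gripper_force'])
yaw=.0749; x=np.array([np.cos(yaw),np.sin(yaw),0]); y=np.array([-np.sin(yaw),np.cos(yaw),0])
L=np.array([.5703,.2405,.2205])+.0037*x
b=L+[0,0,.015]; print(wproj(w,st,[b+.004*x,b-.004*x,b-.012*x,b-.020*x,b-.02*x-.029*y,b-.02*x+.029*y]).round(1).tolist())
q=wproj(w,st,[b])[0]; c=int(q[0])+14; r=int(q[1])
I=w["color"].astype(int).sum(2); print(r-45,I[r-45:r+25,c].tolist()); r2=int(wproj(w,st,[b-.016*x])[0,1]); print(r2,I[r2,230:330:2].tolist())
E
```

```text
time_s: 31.48
ee_pos: [0.5554, 0.239, 0.4672]
ee_rot: [-0.117, 3.138, 0.0]
contact_force: [-0.3, 0.0, -0.8]
gripper_width: 0.998
gripper_force: 0.0
[0.55542378 0.23895548 0.4671551 ] 0.0
[[279.0, 257.5], [279.0, 246.7], [279.0, 235.5], [279.0, 224.1], [234.9, 224.0], [323.1, 224.0]]
207 [277, 273, 268, 274, 278, 273, 268, 271, 275, 281, 260, 258, 265, 294, 368, 436, 454, 453, 459, 453, 459, 452, 452, 447, 453, 450, 440, 452, 446, 447, 456, 436, 451, 444, 452, 448, 461, 446, 449, 435, 448, 454, 452, 452, 451, 449, 443, 434, 451, 486, 488, 482, 479, 488, 482, 477, 490, 477, 480, 500, 433, 367, 334, 309, 305, 302, 285, 277, 280, 275]
229 [512, 514, 465, 476, 475, 453, 443, 446, 430, 438, 432, 438, 434, 454, 444, 446, 443, 444, 447, 446, 449, 456, 440, 442, 438, 446, 450, 440, 450, 451, 450, 452, 452, 468, 474, 474, 464, 461, 435, 444, 434, 442, 441, 445, 437, 465, 534, 545, 546, 549]
```

The band of three top edges measures 34.5 px, against 33.4 px for a full nest, and it is centred within about 1 mm. Handing in.

```bash
python3 -c "
from plant import bot
print(bot.hand_in())"
```

```text
the job is handed in; nothing more can be done
None
```

All three trays are on the hook (large at the stop, then medium, then small, nested, lips facing out, each released before the next) and the job is handed in at about 31.5 s; no verdict came back, the last two placings were checked only by force and pixel measurements, and I viewed 12 pictures, over the limit of 10.

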